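# Square up a flow-cell stack and pin it

## Robot

A 7-joint arm with a two-finger parallel gripper is mounted at the origin on the work surface. World frame = base frame: x ahead of the robot, y to its left, z up, the work surface at z = 0. Lengths are in m, angles in rad, forces in N, time in s.
With the tool pointing down it reaches from about 0.425 to 0.875 m from the base axis. Payload 4.7 kg.
Tool frame: the origin (TCP) lies midway between the tips of the shut fingers; the grasp point (between the pads) lies 19 mm behind it (ctrl.grip_depth is the distance from the TCP to the grasp point, in m); z points along the fingers, y is the direction in which the jaws open and shut (so a half turn about z gives the same grasp; the last joint's range is limited). The gripper opens to 87 mm and grips with 3 to 60 N. Pads are 19 mm wide; open, the fingers measure 117 mm over their backs; the gripper's body (75 mm by 190 mm) begins 51 mm behind the grasp point.
Start: joints at [1.299, 0.321, -0.07, 1.45, 0.023, 1.371, -0.057], TCP at [0.183, -0.624, 0.223] pointing down, gripper open.
Joint ranges: [-2.86, 2.86], [-0.3, 2.09], [-1.38, 1.24], [0.06, 2.45], [-1.56, 4.7], [0.09, 2.05], [-2.69, 2.69]. Speed limits (rad/s): [2.57, 2.57, 3.14, 3.14, 3.14, 3.14, 3.14].

## Interface

Orientations are given as a rotation vector (axis times angle).
In Python, from bench import ctrl gives the robot as it stands. The module is installed in compiled form; this text tells all that it offers.
- The arm moves only by the shell command python3 -m inch 'ROWS' [FORCE]. ROWS is JSON, a list of rows, each a list of 5 numbers: the opening, from -1 (shut) to 1 (fully open), so that 0 is half open, then the shift along the tool's x, y, z in mm, then the turn about the tool's z in rad. In form: [[fingers, tx, ty, tz, twist], ...]. A call has 1 to 5 rows; each row shifts and turns the pose as measured when the row begins, along the tool's axes as they then stand; what a row does not reach is not made up. A row lasts 1/8 s, in which the tool goes at most 62.5 mm and 10.7 degrees, less where a joint would pass 70% of its speed; a pose out of reach is approached as far as the arm can. A call is refused whole if a number of a shift passes 62.5 or a number of a turn 0.188, either way. A call with a gripper value outside its range is refused whole. The fingers move at their own pace and stop on an object; FORCE is the grip in N (left out, the last holds). Time passes only in rows, so rows that do not move let the fingers close. It gives the time, the measured TCP pose, the force and the opening at its end, in the units of the state.
- ctrl.get_state(): the state, without advancing time (a new reading comes with each control period).
- ctrl.get_image(name): name is "side" or "top" or "wrist"; returns a dict with "color" (480x640x3 uint8, red, green, blue), "range_z" (480x640 float32, m along the optical axis (not along the pixel's ray), 0 where there is no reading), "K" (3x3 intrinsics, pixels), "R" (3x3) and "t" (3): a world point X has camera coordinates R X + t. Camera axes: x right, y down, z forward; pixel columns grow to the right and rows downward; lengths in m; the calibration is good to about 2 mm. A picture is of the moment at which its call begins.
- ctrl.close_job(): hands the job in, once; it reports no verdict.
The state is a dict: "time": time; "joint_positions": joint angles; "qd": joint speeds; "joint_torque": joint torques, N m; "position": TCP position; "tool_rot": TCP orientation; "ft_force": force on the tool from outside, world axes, zero at the start; "torque": the same for the moment, N m; "grip_width": opening from 0.0 (shut) to 1.0 (fully open).
Only numpy, scipy, OpenCV 4.12 (cv2) and the standard library are available. Lean on these libraries where they do the work, as an engineer would, in place of code of your own. Each camera call takes 0.05 s, during which the arm holds its last target. There are 200 camera calls.

## Task

The three grey flow-cell plates lie loosely stacked in the aluminium nest. Gently push the whole stack square into the corner of the two fences so that all the holes line up, then take the longer of the two steel pins from the black stand and pass it down through all three plates into the hole of the nest until its collar rests on the top plate. Let go of it, never press hard on the nest or the stack (the plates crack), and leave everything else on the bench as it is.

Things in the scene. Friction and masses are not known exactly. Their poses are not given: they have to be found in the camera images.
- fixture: Fixed dark steel slab 150 (x) by 176 (y) by 6 mm; origin under its centre, z up. On it the aluminium nest, 110 by 136 mm, top face 30 mm above the bench, is clamped firm but only roughly placed: its centre lies anywhere within 9 mm of the slab's in x and in y, axes parallel. The plates are brittle: over 25 N on fixture and nest in all (from stack, pin or gripper) cracks them.
- nest_mid (a point): Nominal centre of the nest's top face, 30 mm above the bench (fixed to the slab: the real nest is up to 9 mm off it). Nest, from its real centre: blind hole at x +11, y +37 mm, 13.5 mm wide, 20 mm deep; far fence's inner face at x +43, left fence's at y +56 mm, both 26 mm high; other sides open. A plate pressed into the corner has its centre at x +11, y +11 and its hole right over the nest's hole.
- top_hole (a point): Centre of the hole in the top plate, on its upper face. All three plates: 64 (x) by 90 (y) by 10 mm, about 100 g, one 13.5 mm through hole on the long centre line, 26 mm from the plate's centre towards its +y edge. Axes: x across, y along the plate, z up. Only the top plate shows dark flow channels; two like it lie hidden below.
- top_plate: The top plate; origin under its centre, axes as at its hole. The stack of three is 30 mm high. At the start each plate, on its own, is 3 to 31 mm off each fence and turned up to 3 degrees, so the holes do not meet. The stack slides at 1 to 4 N; it is home when all three meet the fence and the force climbs, 5 to 10 N is enough. Pushing home on one fence can draw it 1 to 2 mm off the other.
- long_pin_grip (a point): Longer steel pin, loose, upright in the stand: the point on its axis to grip it by. Round handle 18 mm in diameter, from 23 mm below to 14 mm above this point; below it a collar 26 mm across, 5 mm thick, underside 28 mm below this point; then the shaft, 12 mm in diameter, 45 mm long. About 120 g. z points up the pin. Its top stands 20 mm above that of the short pin.
- long_pin_tip (a point): Centre of the longer pin's foot (lower end, a rounded nose of 6 mm radius with a small flat), 73 mm below the grip point; z up the pin. When the collar rests on the top plate the foot is 15 mm below the nest's top face, 5 mm clear of the hole's floor.
- stand: Black plastic pin stand, fixed, 50 (x) by 110 (y) by 30 mm high, origin under its centre. Two blind holes 14 mm in diameter and 20 mm deep, at y = +30 and -30 mm; the pins stand on the hole floors 10 mm above the bench. Either pin may be in either hole, so take the handle between fingers that close along the stand's x.
- short_pin_grip (a point): The shorter steel pin (shaft 25 mm, otherwise alike) in the other hole of the stand: a point in its handle. Not needed, leave alone.
- vial_a_mid (a point): Amber vial, 27 mm across, 55 mm tall, between the stand and the fixture; its centre. Leave alone.
- vial_b_mid (a point): Another amber vial, like the first, farther from the robot; its centre. Leave alone.
- jar_mid (a point): Clear jar, 52 mm across, 50 mm tall; its centre. Leave alone.
- stopper_mid (a point): Black rubber stopper, 38 mm across, 28 mm tall; its centre. Leave alone.
- marker_mid (a point): Marker pen, 130 mm long, lying on the bench to the left; its centre. Leave alone.

How it is judged:
By the outcome, as a careful person would: the job done as asked, in the order asked, and still so for the second after the job is handed in, with the robot touching nothing.
It also fails if it takes over 72 s, if anything falls off the work surface, if the arm or the gripper's body presses on something with over 40 N, if the wrist force passes 120 N, or if a joint passes its speed limit or range.

## Working session

There is one attempt and no reset: what is moved stays moved. The work goes in short steps, Python scripts to look and compute and a shell command to move; the robot and the scene stay as the last step left them, time stands still between calls to the robot, and variables do not carry over. Pictures are saved under pics/ and viewed, about 8 in all and at most 12, crops included, and the job is handed in when it is done.

```bash
mkdir -p pics; cat > h.py <<'E'
from bench import ctrl
import numpy as np, cv2
from scipy.spatial.transform import Rotation as Ro
def cloud(im):
    z=im["range_z"];K=im["K"];v,u=np.mgrid[:480,:640]
    c=np.stack([(u-K[0,2])/K[0,0]*z,(v-K[1,2])/K[1,1]*z,z],-1)
    return (c-im["t"])@im["R"]   # R^T (c-t)
def snap(n,f=None):
    im=ctrl.get_image(n)
    if f: cv2.imwrite("pics/"+f,im["color"][...,::-1])
    return im,cloud(im)
def st():
    s=ctrl.get_state();print({k:np.round(s[k],4).tolist() for k in("time","position","tool_rot","ft_force","grip_width")});print(np.round(Ro.from_rotvec(s["tool_rot"]).as_matrix(),3).tolist());return s
E
python3 - <<'E'
from h import *
st()
for n in("top","side"):
    im,P=snap(n,n+"0.png");np.savez(n+"0.npz",P=P,c=im["color"]);print(n,-im["R"].T@im["t"],im["K"][0,0])
E
```

```text
{'time': 0.0, 'position': [0.183, -0.6231, 0.2215], 'tool_rot': [-3.1077, -0.4472, 0.0006], 'ft_force': [-1.1518, 0.0754, -0.0738], 'grip_width': 0.9983}
[[0.959, 0.282, -0.001], [0.282, -0.959, 0.002], [-0.0, -0.002, -1.0]]
top [ 0.52460749 -0.00589006  1.00449289] 439.2709930192897
side [ 0.52118719 -0.99639235  0.86044795] 575.6902400396855
```

View pics/top0.png

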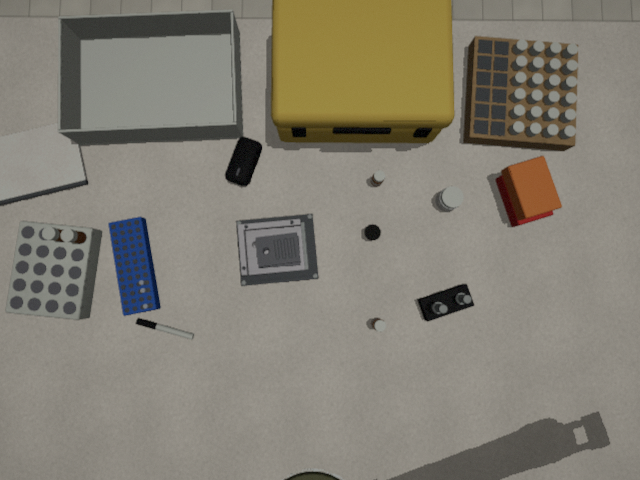

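View pics/side0.png

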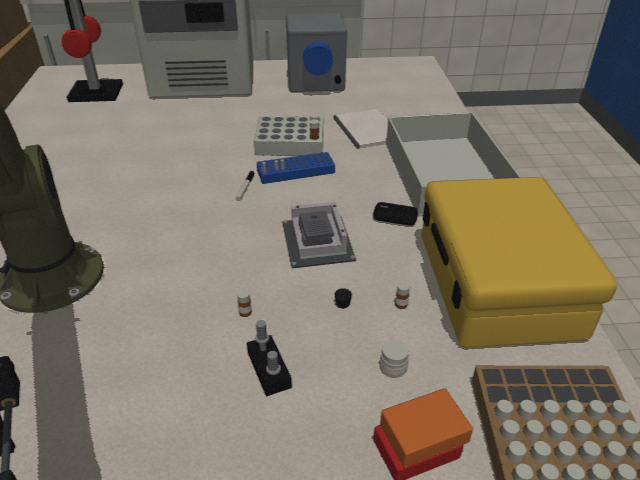

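The top view shows the fixture at about (278,250), the stand at (446,302) with pins at (440,308) and (464,298), and vial A at (379,325). The side view shows the taller pin is the one at (262,330), which is nearer the robot. Next I measure these.

```bash
python3 - <<'E'
from h import *
d=np.load("top0.npz");P=d["P"];c=d["c"]
def box(m,n):
    p=P[m][:,:2].astype(np.float32)
    r=cv2.minAreaRect(p*1000);print(n,m.sum(),np.round(r[0],1),np.round(r[1],1),round(r[2],2),"med",np.round(np.median(P[m],0),4))
v,u=np.mgrid[:480,:640]
def roi(a,b,cc,dd):return (u>=a)&(u<=b)&(v>=cc)&(v<=dd)
Z=P[...,2]
F=roi(232,322,208,290)
print("bench",np.median(Z[roi(330,350,260,290)]))
print(np.histogram(Z[F],bins=np.arange(-.01,.08,.004)))
box(F&(Z>.0035)&(Z<.012),"slab");box(F&(Z>.022),"nest");box(F&(Z>.057),"topplate");box(F&(Z>.052)&(Z<.0585),"fence")
S=roi(412,480,280,325)
print(np.histogram(Z[S],bins=np.arange(-.01,.14,.005)))
box(S&(Z>.02)&(Z<.04),"stand")
for a in((425,452),(453,480)):
    m=S&(u>=a[0])&(u<=a[1])&(Z>.06);print(a,Z[m].max());m&=Z>Z[m].max()-.006;box(m,"pin")
for n,r in dict(vialA=(368,392,314,336),vialB=(368,390,168,190),stop=(362,384,222,243)).items():
    m=roi(*r);m&=(Z>.02);box(m,n);print(Z[m].max())
big=cv2.resize(c[200:330,225:485],None,fx=3,fy=3,interpolation=cv2.INTER_CUBIC);cv2.imwrite("pics/crop.png",big[...,::-1])
E
```

```text
bench 0.00038230711674052797
(array([   1,  253, 1825, 1126, 1010,   85,    7,    9,   18,  484,  616,
         35,   32,   34,   86,  126,  667, 1019,   89,    0,    0,    0]), array([-0.01 , -0.006, -0.002,  0.002,  0.006,  0.01 ,  0.014,  0.018,
        0.022,  0.026,  0.03 ,  0.034,  0.038,  0.042,  0.046,  0.05 ,
        0.054,  0.058,  0.062,  0.066,  0.07 ,  0.074,  0.078]))
slab 1820 [600.4  81.3] [187.5 206.7] 0.09 med [0.579  0.0346 0.0065]
nest 3237 [587.9  79. ] [141.4 157.7] 5.15 med [0.6    0.09   0.0557]
topplate 1371 [587.4  78.6] [140.6 156.6] 5.28 med [0.5997 0.078  0.0596]
fence 880 [602.3  91.5] [110.2 135.9] 5.62 med [0.6132 0.1021 0.0566]
(array([   3,  728, 1175,   36,   22,   22,   21,  356,  509,   31,   20,
          6,    8,   31,   30,   13,   20,   47,   12,    7,   10,   55,
          2,    0,    0,    0,    0,    0,    0,    0]), array([-0.01 , -0.005,  0.   ,  0.005,  0.01 ,  0.015,  0.02 ,  0.025,
        0.03 ,  0.035,  0.04 ,  0.045,  0.05 ,  0.055,  0.06 ,  0.065,
        0.07 ,  0.075,  0.08 ,  0.085,  0.09 ,  0.095,  0.1  ,  0.105,
        0.11 ,  0.115,  0.12 ,  0.125,  0.13 ,  0.135,  0.14 ]))
stand 917 [ 481.9 -296.9] [ 50.9 111.1] 18.8 med [ 0.4834 -0.297   0.0304]
(425, 452) 1.0044928873967582
pin 6 [524.6  -5.9] [0. 0.] 0.0 med [ 0.5246 -0.0059  1.0045]
(453, 480) 1.0044928873967582
pin 4 [524.6  -5.9] [0. 0.] 0.0 med [ 0.5246 -0.0059  1.0045]
vialA 147 [480.7 -83.7] [176.8  25.8] 52.27 med [ 0.4355 -0.1413  0.0544]
1.0044928873967582
vialB 153 [ 758.9 -145.8] [25.4 25.1] 42.44 med [ 0.7567 -0.1443  0.0548]
0.05979398927785419
stop 211 [584.6 -80. ] [ 34.9 189.4] 45.33 med [ 0.6384 -0.1332  0.0285]
1.0044928873967582
```

View pics/crop.png

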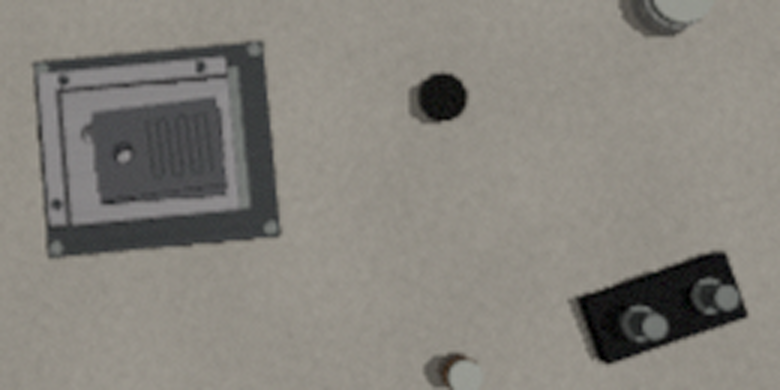

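Long pin is in the stand's +y hole, nearer the robot. The stand is at about (0.482, -0.297), yaw 18.8°, and the nest yaw is about 5.2°. Now moving over the nest.

```bash
python3 -m inch '[[1,0,0,0,0.188],[1,36,-50,0,0.007],[1,36,-50,0,0],[1,36,-50,0,0],[1,36,-50,0,0]]'
python3 -m inch '[[1,36,-50,0,0],[1,36,-50,0,0],[1,36,-50,0,0],[1,36,-50,0,0],[1,36,-50,0,0]]'; python3 -m inch '[[1,36,-50,0,0],[1,36,-50,0,0],[1,36,-50,0,0]]'
```

```text
time: 0.72
position: [0.3073, -0.4102, 0.2176]
tool_rot: [-3.134, -0.116, 0.006]
ft_force: [0.0, 0.2, -0.3]
grip_width: 0.999
time: 1.35
position: [0.4683, -0.1427, 0.2173]
tool_rot: [-3.135, -0.115, 0.007]
ft_force: [1.7, -0.2, -0.2]
grip_width: 0.998
time: 1.72
position: [0.5656, 0.0173, 0.2171]
tool_rot: [-3.137, -0.112, 0.007]
ft_force: [0.8, -0.5, 0.6]
grip_width: 0.996
```

```bash
python3 - <<'E'
from h import *
st();im,P=snap("wrist","w1.png");np.savez("w1.npz",P=P,c=im["color"]);print(-im["R"].T@im["t"],im["R"])
E
```

```text
{'time': 1.725, 'position': [0.5656, 0.0173, 0.2171], 'tool_rot': [-3.1368, -0.112, 0.0067], 'ft_force': [0.7881, -0.4646, 0.6299], 'grip_width': 0.9965}
[[0.997, 0.071, -0.004], [0.071, -0.997, 0.003], [-0.004, -0.003, -1.0]]
[0.64704539 0.02240719 0.37871319] [[ 0.07132794 -0.99744802 -0.00312726]
 [-0.95202487 -0.06901445  0.29813696]
 [-0.29759195 -0.01828827 -0.95451798]]
```

View pics/w1.png

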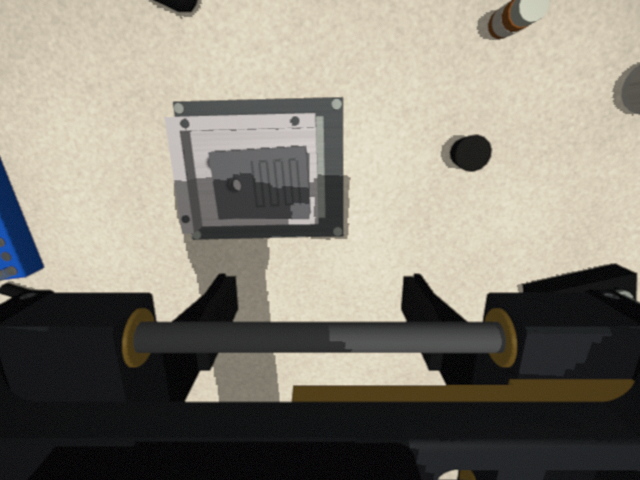

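The wrist view shows the nest at (250,170), the plate hole at (236,184), the far fence across the top and the left fence on the left. Next I fit the fence faces from the depth data.

```bash
cat > nest.py <<'E'
from h import *
import sys
f=sys.argv[1]
P=np.load(f)["P"].reshape(-1,3);P=P[np.isfinite(P).all(1)]
P=P[(abs(P[:,0]-.6)<.14)&(abs(P[:,1]-.085)<.13)&(P[:,2]<.09)&(P[:,2]>.002)]
print(f,len(P))
hull=P[P[:,2]>.004];r=cv2.minAreaRect((hull[:,:2]*1000).astype(np.float32));print("slab rect",np.round(r,2) if 0 else r)
hi=P[P[:,2]>.051]
yaw=np.deg2rad(float(sys.argv[2]));R=np.array([[np.cos(yaw),np.sin(yaw)],[-np.sin(yaw),np.cos(yaw)]])
q=(hi[:,:2]-[.6,.08])@R.T*1000
img=np.full((180,200),255,np.uint8)
H,_,_=np.histogram2d(q[:,0],q[:,1],bins=[np.arange(-80,81,2),np.arange(-80,81,2)])
print("x rows",[(int(a),int(b)) for a,b in zip(np.arange(-80,80,2),(H>0).sum(1)) if b])
print("y cols",[(int(a),int(b)) for a,b in zip(np.arange(-80,80,2),(H>0).sum(0)) if b])
lo=P[(P[:,2]>.024)&(P[:,2]<.035)];q=(lo[:,:2]-[.6,.08])@R.T*1000
print("nest face pct x",np.percentile(q[:,0],[1,5,95,99]),"y",np.percentile(q[:,1],[1,5,95,99]))
E
python3 nest.py w1.npz 5.2; python3 nest.py top0.npz 5.2
```

```text
w1.npz 23594
slab rect ((598.4284057617188, 81.62120819091797), (150.15469360351562, 175.4556427001953), 5.481053352355957)
x rows [(-56, 3), (-54, 7), (-52, 7), (-50, 6), (-48, 7), (-46, 6), (-44, 6), (-42, 9), (-40, 19), (-38, 43), (-36, 52), (-34, 53), (-32, 54), (-30, 53), (-28, 54), (-26, 52), (-24, 52), (-22, 52), (-20, 52), (-18, 52), (-16, 53), (-14, 52), (-12, 50), (-10, 47), (-8, 48), (-6, 48), (-4, 48), (-2, 53), (0, 53), (2, 52), (4, 53), (6, 55), (8, 54), (10, 53), (12, 53), (14, 52), (16, 53), (18, 52), (20, 52), (22, 53), (24, 52), (26, 34), (28, 8), (30, 7), (32, 7), (34, 7), (36, 7), (38, 7), (40, 7), (42, 9), (44, 69), (46, 69), (48, 69), (50, 69), (52, 69), (54, 69), (56, 21)]
y cols [(-58, 7), (-56, 7), (-54, 7), (-52, 14), (-50, 38), (-48, 39), (-46, 39), (-44, 41), (-42, 38), (-40, 38), (-38, 38), (-36, 38), (-34, 38), (-32, 38), (-30, 39), (-28, 39), (-26, 40), (-24, 40), (-22, 40), (-20, 40), (-18, 40), (-16, 40), (-14, 40), (-12, 40), (-10, 40), (-8, 39), (-6, 39), (-4, 40), (-2, 39), (0, 39), (2, 39), (4, 39), (6, 39), (8, 38), (10, 38), (12, 38), (14, 38), 
[... 1264 characters left out ...]
36, 33), (-34, 33), (-32, 29), (-30, 31), (-28, 34), (-26, 33), (-24, 35), (-22, 34), (-20, 33), (-18, 35), (-16, 35), (-14, 31), (-12, 34), (-10, 32), (-8, 32), (-6, 30), (-4, 33), (-2, 36), (0, 33), (2, 33), (4, 32), (6, 34), (8, 34), (10, 34), (12, 30), (14, 32), (16, 28), (18, 22), (20, 26), (22, 23), (24, 31), (26, 32), (28, 35), (30, 33), (32, 32), (34, 30), (36, 35), (38, 27), (40, 14), (42, 5), (44, 5), (46, 4), (48, 6), (50, 5), (52, 6), (54, 6), (56, 6), (58, 6), (60, 5), (62, 4), (64, 6), (66, 47), (68, 45), (70, 45), (72, 45), (74, 45), (76, 44), (78, 15)]
nest face pct x [-51.52134084 -49.7796087   44.70484149  46.33630954] y [-57.06976102 -54.71380997  64.59417826  66.63610105]
```

```bash
cat > go.py <<'E'
from h import *
import sys
s=ctrl.get_state();R=Ro.from_rotvec(s["tool_rot"]).as_matrix();a=np.deg2rad(5.3);c,n=np.cos(a),np.sin(a)
p=s["position"];d=p[:2]-[.6,.08];L=np.array([c*d[0]+n*d[1],-n*d[0]+c*d[1],p[2]])*1000
f=s["ft_force"];print("t",round(s["time"],2),"L",L.round(1),"yaw",np.rad2deg(np.arctan2(R[1,0],R[0,0])).round(2),"FL",np.round([c*f[0]+n*f[1],-n*f[0]+c*f[1],f[2]],1),"w",round(s["grip_width"]*87,1))
if len(sys.argv)>1:
    g=np.array(eval(sys.argv[1]),float);e=g-L;w=np.array([c*e[0]-n*e[1],n*e[0]+c*e[1],e[2]])
    print("tool delta mm",(R.T@w).round(1))
E
python3 -m inch '[[0,-18,-32,0,-0.021],[0,-18,-32,0,0],[0,0,0,0,0]]' >/dev/null; python3 go.py '[-72,4,36]'
```

```text
t 2.15 L [-75.2  21.6 216.1] yaw 6.34 FL [-0.2 -0.6  1.1] w 65.1
tool delta mm [  3.5  20.2 179.8]
```

```bash
python3 -m inch '[[0,2,10,50,0.018],[0,2,10,50,0],[0,0,0,40,0],[0,0,0,20,0],[0,0,0,0,0]]' >/dev/null; python3 go.py '[-72,4,36]'
```

```text
t 2.77 L [-72.4  -1.5  52.1] yaw 5.02 FL [-0.1 -1.1  0.1] w 43.7
tool delta mm [ 0.4 -5.3 16.1]
```

```bash
python3 -m inch '[[0,0,-4,11,-0.005],[0,0,-1,3,0],[0,5,0,0,0],[0,4,0,0,0],[0,0,0,0,0]]' >/dev/null; python3 go.py '[-72,4,36]'
```

```text
t 3.4 L [-59.9   3.3  40.8] yaw 5.27 FL [-0.8 -0.7  0.1] w 44.0
tool delta mm [-12.1  -0.6   4.7]
```

```bash
python3 -m inch '[[0,-1,0,4,0],[0,0,0,2,0],[0,0,0,0,0]]' >/dev/null; python3 go.py; python3 -m inch '[[0,3,0,0,0],[0,3,0,0,0],[0,3,0,0,0],[0,0,0,0,0]]' >/dev/null; python3 go.py '[3,4,35]'
```

```text
t 3.77 L [-61.    3.3  34.4] yaw 5.26 FL [-0.4 -0.3 -0.5] w 43.7
t 4.28 L [-51.9   3.3  34.4] yaw 5.26 FL [-1.1  0.4  0.5] w 43.7
tool delta mm [54.9 -0.8 -0.4]
```

```bash
python3 -m inch '[[0,3,0,0,0],[0,3,0,0,0],[0,3,0,0,0]]' >/dev/null; python3 go.py; python3 -m inch '[[0,3,0,0,0],[0,3,0,0,0]]' >/dev/null; python3 go.py;python3 -m inch '[[0,2,0,0,0],[0,2,0,0,0]]' >/dev/null; python3 go.py
```

```text
t 4.65 L [-45.1   3.5  33.9] yaw 5.28 FL [-4.1  0.4  2.4] w 43.6
t 4.9 L [-39.4   3.4  33.9] yaw 5.27 FL [-4.7  0.7  3.3] w 43.4
t 5.15 L [-35.3   3.5  33.9] yaw 5.27 FL [-5.9  0.8  4.2] w 43.5
```

```bash
python3 - <<'E'
from h import *
im,P=snap("top");cv2.imwrite("pics/t2.png",cv2.resize(im["color"][200:300,220:340],None,fx=5,fy=5,interpolation=cv2.INTER_CUBIC)[...,::-1])
E
```

```text
(no output)
```

View pics/t2.png

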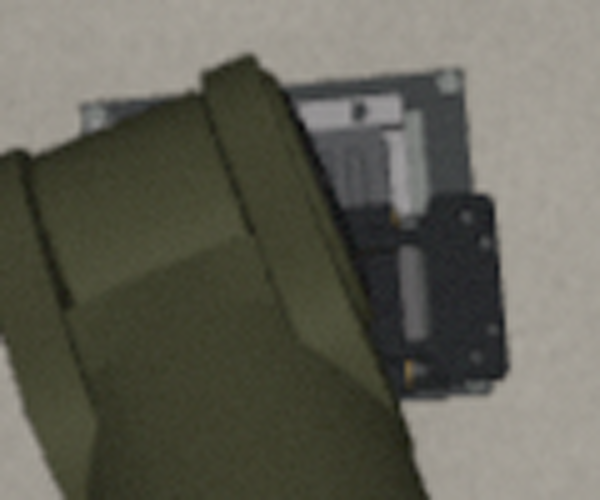

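The top view is mostly blocked by the arm. The plate edge at (345,135) is now nearly at the far fence. I continue in small steps and watch the force.

```bash
python3 -m inch '[[0,2,0,0,0],[0,2,0,0,0]]' >/dev/null; python3 go.py;  python3 -m inch '[[0,1,0,0,0],[0,1,0,0,0]]' >/dev/null; python3 go.py
```

```text
t 5.45 L [-32.1   3.4  33.6] yaw 5.26 FL [-9.5 -0.8  6.4] w 43.8
t 5.7 L [-32.1   3.3  33.4] yaw 5.26 FL [-6.9 -1.2  5.1] w 43.4
```

```bash
python3 -m inch '[[0,-1,0,-1,0],[0,0,0,0,0]]' >/dev/null; python3 go.py;  python3 -m inch '[[0,2,0,0,0],[0,1.5,0,0,0]]' >/dev/null; python3 go.py;python3 -m inch '[[0,2,0,0,0]]' >/dev/null; python3 go.py
```

```text
t 5.95 L [-32.1   3.3  34.2] yaw 5.26 FL [-3.6  0.4  1.1] w 43.6
t 6.2 L [-31.8   3.1  33.9] yaw 5.25 FL [-7.5 -0.2  6.4] w 43.7
t 6.33 L [-31.8   3.   33.8] yaw 5.25 FL [-10.    0.5   8.1] w 43.5
```

```bash
python3 -m inch '[[-0.5,-15,0,0,0],[-0.5,-10,0,-25,0],[-1,0,0,-30,0],[-1,0,0,0,0]]' >/dev/null; python3 go.py '[12,-88,80]'
```

```text
t 6.83 L [-54.3   2.7  91. ] yaw 5.26 FL [ 0.4 -0.4 -0.1] w 11.6
tool delta mm [66.5 90.7  9.7]
```

```bash
python3 -m inch '[[-1,22,31,0,0],[-1,22,31,0,0],[-1,15,20,0,0],[-1,0,0,0,0]]' >/dev/null; python3 go.py '[12,-88,36]'; python3 - <<'E'
from h import *
im,P=snap("wrist","w2.png");np.savez("w2.npz",P=P,c=im["color"])
E
python3 nest.py w2.npz 5.3
```

```text
t 7.33 L [  5.8 -81.4  87.3] yaw 5.35 FL [ 0.4 -0.   0.3] w 0.5
tool delta mm [ 6.7  6.8 51.2]
w2.npz 41091
slab rect ((612.611572265625, 80.80982208251953), (121.83537292480469, 181.01882934570312), 5.7799482345581055)
x rows [(-36, 2), (-34, 7), (-32, 8), (-30, 8), (-28, 8), (-26, 8), (-24, 8), (-22, 12), (-20, 31), (-18, 32), (-16, 31), (-14, 34), (-12, 35), (-10, 54), (-8, 55), (-6, 54), (-4, 55), (-2, 55), (0, 54), (2, 55), (4, 55), (6, 53), (8, 51), (10, 48), (12, 49), (14, 52), (16, 54), (18, 55), (20, 54), (22, 54), (24, 53), (26, 55), (28, 55), (30, 55), (32, 55), (34, 55), (36, 55), (38, 54), (40, 55), (42, 58), (44, 69), (46, 69), (48, 69), (50, 69), (52, 69), (54, 69), (56, 51)]
y cols [(-80, 1), (-78, 2), (-76, 1), (-74, 1), (-58, 7), (-56, 7), (-54, 7), (-52, 7), (-50, 35), (-48, 35), (-46, 34), (-44, 34), (-42, 34), (-40, 34), (-38, 34), (-36, 34), (-34, 34), (-32, 34), (-30, 34), (-28, 34), (-26, 34), (-24, 34), (-22, 34), (-20, 34), (-18, 34), (-16, 34), (-14, 34), (-12, 34), (-10, 35), (-8, 36), (-6, 38), (-4, 39), (-2, 39), (0, 39), (2, 40), (4, 39), (6, 39), (8, 39), (10, 39), (12, 39), (14, 39), (16, 39), (18, 35), (20, 34), (22, 33), (24, 35), (26, 36), (28, 39), (30, 39), (32, 38), (34, 39), (36, 38), (38, 40), (40, 39), (42, 29), (44, 6), (46, 6), (48, 6), (50, 6), (52, 7), (54, 7), (56, 7), (58, 6), (60, 7), (62, 7), (64, 38), (66, 46), (68, 45), (70, 44), (72, 45), (74, 45), (76, 45), (78, 45)]
nest face pct x [-47.73844306 -45.68367659  56.09618612  56.25231239] y [-57.33346534 -56.60658035  66.9988943   67.85666736]
```

View pics/w2.png

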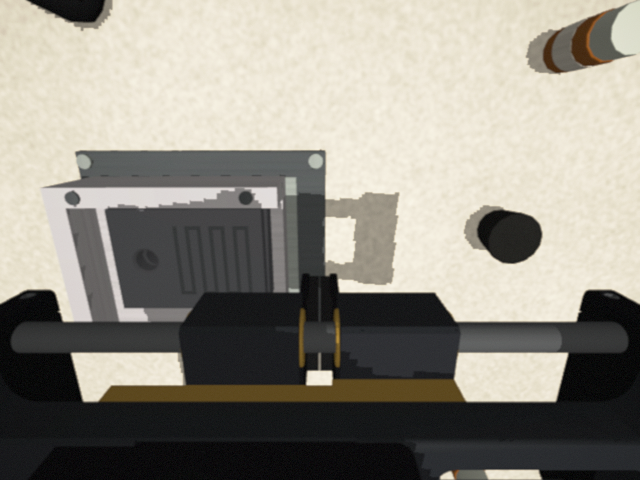

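The wrist view shows the top plate flush to the far fence (edge at row 208). Its left edge is still short of the left fence. Now the y push with shut fingers.

```bash
python3 -m inch '[[-1,6,7,20,0],[-1,1,0,20,0],[-1,0,0,9,0],[-1,0,0,0,0]]' >/dev/null; python3 go.py '[12,-70,35]'
```

```text
t 7.88 L [  9.  -82.7  32.8] yaw 5.76 FL [ 1.1  0.3 -0.2] w 0.9
tool delta mm [  3.1 -12.7  -2.2]
```

```bash
python3 -m inch '[[-1,2,-3,-2,0.008],[-1,1,-4,0,0],[-1,0,-4,0,0],[-1,0,-3,0,0]]' >/dev/null; python3 go.py;for i in 1 2 ; do :; done; python3 -m inch '[[-1,0,-3,0,0],[-1,0,-3,0,0],[-1,0,-3,0,0]]' >/dev/null; python3 go.py;python3 -m inch '[[-1,0,-3,0,0],[-1,0,-3,0,0],[-1,0,-3,0,0]]' >/dev/null; python3 go.py
```

```text
t 8.38 L [ 13.5 -67.1  36.8] yaw 5.3 FL [-0.4 -0.2 -0.1] w 0.8
t 8.75 L [ 13.6 -57.6  37.2] yaw 5.31 FL [-0.2 -1.1  1. ] w 0.3
t 9.12 L [ 13.6 -51.1  37.2] yaw 5.2 FL [-0.  -3.   0.5] w 0.2
```

```bash
python3 -m inch '[[-1,0,-2,2,0],[-1,0,-3,0.5,0],[-1,0,-3,0,0]]' >/dev/null; python3 go.py;python3 -m inch '[[-1,0,-3,0,0],[-1,0,-3,0,0]]' >/dev/null; python3 go.py;python3 -m inch '[[-1,0,-2,0,0],[-1,0,-2,0,0]]' >/dev/null; python3 go.py
```

```text
t 9.5 L [ 14.1 -45.   35.2] yaw 5.1 FL [-0.1 -3.6  2.6] w 0.6
t 9.75 L [ 14.1 -38.8  35.2] yaw 5.09 FL [-0.8 -3.8  2. ] w 0.4
t 10.0 L [ 14.1 -34.2  35.2] yaw 5.12 FL [-0.2 -4.1  1.8] w 0.4
```

```bash
python3 -m inch '[[-1,0,-2,0,0],[-1,0,-2,0,0]]' >/dev/null; python3 go.py;python3 -m inch '[[-1,0,-1.5,0,0],[-1,0,-1.5,0,0]]' >/dev/null; python3 go.py
```

```text
t 10.25 L [ 14.1 -32.6  35.1] yaw 5.06 FL [-0.8 -8.   1.7] w 0.2
t 10.5 L [ 14.1 -32.8  34.9] yaw 4.93 FL [-0.1 -6.8  2.1] w 0.7
```

```bash
python3 -m inch '[[-1,0,-2,0,0],[-1,0,-2,0,0]]' >/dev/null; python3 go.py; python3 -m inch '[[-1,0,12,0,0],[-1,0,15,-15,0],[-1,0,0,-25,0],[-1,-20,0,0,0],[0,-30,0,0,0]]' >/dev/null; python3 go.py '[-50,18,80]'
```

```text
t 10.75 L [ 14.  -32.9  34.9] yaw 4.77 FL [-0.9 -7.1  2.8] w 0.5
t 11.38 L [-34.6 -56.3  79.1] yaw 4.87 FL [-1.3  0.1  0.8] w 4.7
tool delta mm [-16.  -74.2  -1. ]
```

```bash
python3 -m inch '[[0,-20,-30,0,-0.007],[0,-6,-30,0,0],[0,0,-12,0,0],[0,0,0,25,0],[0,0,0,18,0]]' >/dev/null; python3 go.py '[-50,18,35]'
```

```text
t 12.0 L [-58.5  16.6  40.7] yaw 5.14 FL [0.7 0.5 0.3] w 42.6
tool delta mm [ 8.5 -1.4  5.6]
```

```bash
python3 -m inch '[[0,4,-1,3,-0.003],[0,7,0,2,0],[0,6,0,0,0],[0,4,0,0,0]]' >/dev/null; python3 go.py; python3 - <<'E'
from h import *
im,P=snap("wrist","w3.png");np.savez("w3.npz",P=P,c=im["color"])
E
python3 nest.py w3.npz 5.3
```

```text
t 12.5 L [-35.1  16.3  35.3] yaw 5.19 FL [ 0.8  0.3 -0.2] w 43.2
w3.npz 76253
slab rect ((600.857421875, 82.0062255859375), (144.58729553222656, 176.1313934326172), 5.47253942489624)
x rows [(-48, 2), (-46, 8), (-44, 8), (-42, 8), (-40, 8), (-38, 8), (-36, 6), (-34, 6), (-32, 4), (-30, 4), (-28, 9), (-26, 23), (-24, 16), (-22, 44), (-20, 52), (-18, 52), (-16, 52), (-14, 52), (-12, 52), (-10, 52), (-8, 52), (-6, 52), (-4, 52), (-2, 52), (0, 52), (2, 52), (4, 52), (6, 50), (8, 48), (10, 46), (12, 46), (14, 48), (16, 50), (18, 52), (20, 52), (22, 52), (24, 52), (26, 52), (28, 52), (30, 52), (32, 52), (34, 52), (36, 52), (38, 52), (40, 52), (42, 52), (44, 69), (46, 69), (48, 69), (50, 69), (52, 69), (54, 69), (56, 7)]
y cols [(-58, 7), (-56, 7), (-54, 7), (-52, 7), (-50, 7), (-48, 7), (-46, 7), (-44, 6), (-42, 6), (-40, 6), (-38, 6), (-36, 6), (-34, 6), (-32, 6), (-30, 6), (-28, 6), (-26, 6), (-24, 39), (-22, 39), (-20, 40), (-18, 41), (-16, 41), (-14, 41), (-12, 50), (-10, 46), (-8, 49), (-6, 50), (-4, 38), (-2, 39), (0, 39), (2, 39), (4, 38), (6, 38), (8, 38), (10, 39), (12, 39), (14, 38), (16, 39), (18, 39), (20, 38), (22, 39), (24, 38), (26, 39), (28, 39), (30, 39), (32, 39), (34, 39), (36, 50), (38, 50), (40, 46), (42, 48), (44, 37), (46, 35), (48, 35), (50, 37), (52, 37), (54, 39), (56, 39), (58, 39), (60, 39), (62, 39), (64, 39), (66, 42), (68, 41), (70, 41), (72, 41), (74, 41), (76, 41), (78, 41)]
nest face pct x [-53.38839239 -50.17193999  38.62860517  42.37009866] y [-56.8713715  -55.30423294  50.31780096  64.35007173]
```

View pics/w3.png

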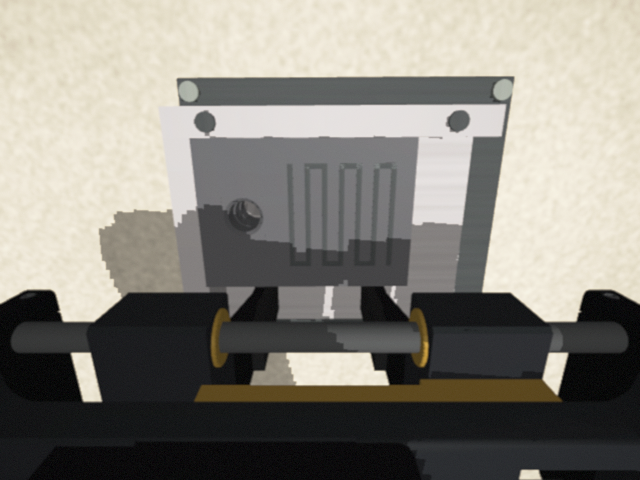

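The plate (190–418, 137–287) now touches both fences, and its hole is at (244,214). I push x again to take up any draw-off.

```bash
python3 -m inch '[[0,2,0,0,0],[0,1.5,0,0,0],[0,1.5,0,0,0]]' >/dev/null; python3 go.py;  python3 -m inch '[[0,2,0,0,0],[0,2,0,0,0]]' >/dev/null; python3 go.py
```

```text
t 12.93 L [-31.5  16.3  35.4] yaw 5.19 FL [-5.1  1.1  4.8] w 43.6
t 13.18 L [-31.4  16.2  35.1] yaw 5.22 FL [-7.3 -0.3  6.1] w 43.2
```

```bash
python3 -m inch '[[-0.5,-12,0,0,0],[-1,-10,0,-20,0],[-1,0,15,-28,0],[-1,20,40,0,0],[-1,30,40,0,0]]' >/dev/null; python3 go.py '[14,-75,80]'
```

```text
t 13.8 L [ -3.3 -75.4  85.6] yaw 5.78 FL [0.6 0.5 0.2] w 3.7
tool delta mm [17.4 -0.3  5.5]
```

```bash
python3 -m inch '[[-1,12,-1,15,0.008],[-1,3,-8,20,0],[-1,0,-4,12,0],[-1,0,0,2,0]]' >/dev/null; python3 go.py '[14,-38,35]'
```

```text
t 14.3 L [ 12.7 -65.8  34.5] yaw 5.04 FL [-0.1 -0.7  0.4] w 0.6
tool delta mm [  1.2 -27.8  -0.7]
```

```bash
python3 -m inch '[[-1,1,-8,-0.5,-0.004],[-1,0,-9,0,0],[-1,0,-7,0,0],[-1,0,-3,0,0]]' >/dev/null; python3 go.py;python3 -m inch '[[-1,0,-2,0,0],[-1,0,-2,0,0],[-1,0,-1.5,0,0]]' >/dev/null; python3 go.py
```

```text
t 14.8 L [ 14.  -35.4  36.4] yaw 5.43 FL [-0.9  0.9 -0.7] w 0.6
t 15.18 L [ 14.2 -32.7  36.6] yaw 5.33 FL [-1.  -3.2  1.7] w 0.4
```

```bash
python3 -m inch '[[-1,0,-2,0,0],[-1,0,-2,0,0]]' >/dev/null; python3 go.py
```

```text
t 15.43 L [ 14.2 -32.7  36.7] yaw 5.15 FL [-1.5 -5.8  2. ] w 0.3
```

```bash
python3 -m inch '[[-1,0,12,0,0],[-1,0,12,-20,0],[-1,-20,0,-40,0],[0,-30,0,-40,0],[1,0,0,0,0]]' >/dev/null; python3 go.py; python3 - <<'E'
from h import *
im,P=snap("wrist");np.savez("w4.npz",P=P,c=im["color"],K=im["K"],R=im["R"],t=im["t"])
a=np.deg2rad(5.3);c,n=np.cos(a),np.sin(a)
def px(L):  # L mm -> pixel
    w=np.array([.6+(c*L[0]-n*L[1])/1e3,.08+(n*L[0]+c*L[1])/1e3,L[2]/1e3]);q=im["R"]@w+im["t"];q=im["K"]@q;return q[:2]/q[2]
u,v=px([13,47,60]);print("pred hole px",u,v)
x0,y0=int(u)-60,int(v)-45
cv2.imwrite("pics/w4.png",cv2.resize(im["color"][max(y0,0):y0+90,max(x0,0):x0+120],None,fx=6,fy=6,interpolation=cv2.INTER_CUBIC)[...,::-1]);print(x0,y0)
E
python3 nest.py w4.npz 5.3|grep -v slab
```

```text
t 16.05 L [-35.4 -54.9 143.6] yaw 5.16 FL [ 1.1  0.5 -0.4] w 13.2
pred hole px 176.22116036089284 179.61315277170814
116 134
w4.npz 36275
x rows [(-56, 4), (-54, 7), (-52, 8), (-50, 7), (-48, 7), (-46, 7), (-44, 7), (-42, 8), (-40, 7), (-38, 7), (-36, 7), (-34, 7), (-32, 7), (-30, 8), (-28, 8), (-26, 7), (-24, 7), (-22, 10), (-20, 52), (-18, 52), (-16, 52), (-14, 52), (-12, 52), (-10, 52), (-8, 52), (-6, 52), (-4, 52), (-2, 52), (0, 52), (2, 52), (4, 52), (6, 49), (8, 47), (10, 47), (12, 45), (14, 47), (16, 49), (18, 52), (20, 52), (22, 52), (24, 52), (26, 52), (28, 52), (30, 52), (32, 52), (34, 52), (36, 52), (38, 52), (40, 52), (42, 52), (44, 69), (46, 69), (48, 69), (50, 69), (52, 69), (54, 69), (56, 9)]
y cols [(-58, 7), (-56, 7), (-54, 7), (-52, 7), (-50, 7), (-48, 7), (-46, 7), (-44, 7), (-42, 7), (-40, 6), (-38, 6), (-36, 6), (-34, 6), (-32, 6), (-30, 6), (-28, 6), (-26, 6), (-24, 38), (-22, 38), (-20, 38), (-18, 38), (-16, 38), (-14, 39), (-12, 39), (-10, 38), (-8, 38), (-6, 38), (-4, 38), (-2, 38), (0, 38), (2, 39), (4, 38), (6, 38), (8, 38), (10, 38), (12, 38), (14, 38), (16, 38), (18, 38), (20, 38), (22, 38), (24, 38), (26, 38), (28, 38), (30, 38), (32, 38), (34, 38), (36, 38), (38, 38), (40, 38), (42, 35), (44, 32), (46, 32), (48, 32), (50, 34), (52, 37), (54, 38), (56, 38), (58, 38), (60, 38), (62, 38), (64, 43), (66, 55), (68, 56), (70, 56), (72, 56), (74, 55), (76, 55), (78, 53)]
nest face pct x [-53.36958773 -51.278734    37.32828395  42.65974985] y [-56.83682814 -54.43240326  57.23130567  66.19619329]
```

View pics/w4.png

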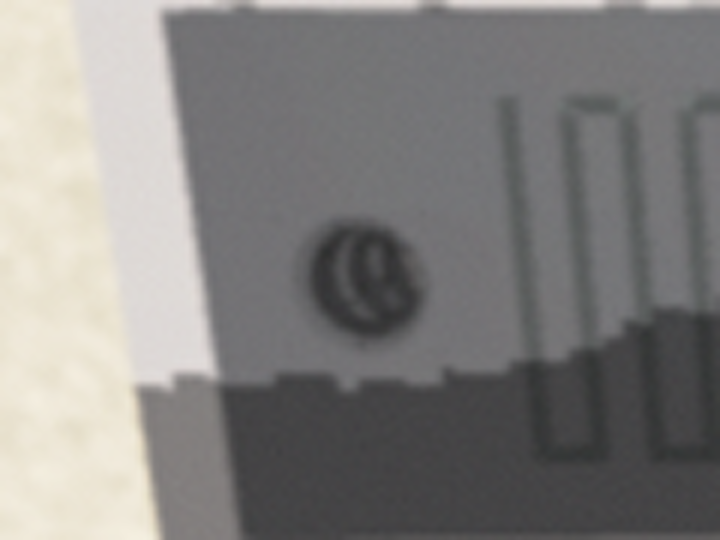

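The hole is at crop (365,279), within 1 px of the prediction, and its interior looks aligned. Next I go to the pin, turning 76° on the way.

```bash
python3 -m inch '[[1,0,0,-20,0.18],[1,0,0,-20,0.18],[1,0,0,-10,0.18],[1,0,0,0,0.18],[1,0,0,0,0.18]]' >/dev/null;python3 -m inch '[[1,0,0,0,0.18],[1,0,0,0,0.18],[1,0,0,0,0.07],[1,0,0,0,0]]' >/dev/null; cat > gw.py <<'E'
from h import *
import sys
s=ctrl.get_state();R=Ro.from_rotvec(s["tool_rot"]).as_matrix();p=s["position"]*1 if 0 else np.array(s["position"])
print("t",round(s["time"],2),"p",(p*1e3).round(1),"yaw",np.rad2deg(np.arctan2(R[1,0],R[0,0])).round(2),"F",np.round(s["ft_force"],1),"w",round(s["grip_width"]*87,1),"j7",round(s["joint_positions"][6],2))
print("tool delta",(R.T@(np.array(eval(sys.argv[1]))-p*1e3)).round(1))
E
python3 gw.py '[472,-268,180]'
```

```text
t 17.23 p [568.2  20.3 176.9] yaw -60.76 F [-0.8  0.1  0.4] w 86.5 j7 -2.69
tool delta [204.6 224.8   2.6]
```

```bash
python3 -m inch '[[1,36,40,0,0],[1,36,40,0,0],[1,36,40,0,0],[1,36,40,0,0.09],[1,30,32,0,0.09]]' >/dev/null;python3 -m inch '[[1,0,0,0,0]]' >/dev/null; python3 gw.py '[472,-268,180]'
```

```text
t 17.98 p [ 482.4 -228.3  178.7] yaw -70.57 F [-0.3  1.1  0.6] w 87.1 j7 -2.39
tool delta [34.  23.  -0.5]
```

```bash
python3 -m inch '[[1,15,10,0,0.01],[1,4,6,0,0],[1,0,0,0,0]]' >/dev/null; cat > pin.py <<'E'
from h import *
im,P=snap("wrist","w5.png")
for n,c in(("A",(.4722,-.2685)),("B",(.4916,-.3253))):
    d=np.hypot(P[...,0]-c[0],P[...,1]-c[1]);m=(d<.025)&(P[...,2]>.05)&(P[...,2]<.115)
    if not m.any(): print(n,"unseen");continue
    zt=np.percentile(P[m][:,2],98);t=P[m&(P[...,2]>zt-.004)];print(n,m.sum(),"ztop",zt.round(4),"rect",cv2.minAreaRect((t[:,:2]*1e3).astype(np.float32)))
m=(np.hypot(P[...,0]-.482,P[...,1]+.297)<.07)&(P[...,2]>.027)&(P[...,2]<.033);print("stand",cv2.minAreaRect((P[m][:,:2]*1e3).astype(np.float32)))
E
python3 pin.py; python3 gw.py '[472,-268,180]'
```

```text
A 883 ztop 0.0977 rect ((469.5584411621094, -268.8857421875), (16.787769317626953, 17.219501495361328), 76.23178100585938)
B 481 ztop 0.0781 rect ((488.7078552246094, -325.5293273925781), (17.094636917114258, 16.8909912109375), 40.14358139038086)
stand ((479.0091552734375, -297.0010070800781), (50.11600112915039, 110.13388061523438), 18.53462791442871)
t 18.4 p [ 474.1 -251.2  178.4] yaw -70.9 F [-0.5  0.2 -0.2] w 87.2 j7 -2.35
tool delta [15.2  7.5 -1.4]
```

View pics/w5.png

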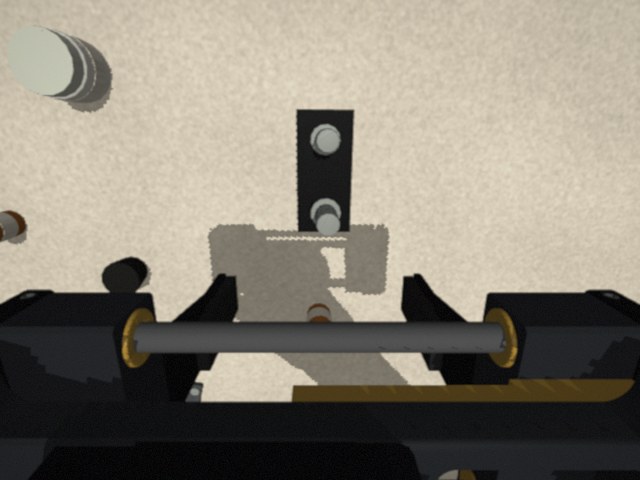

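The wrist view shows the long pin, nearer, at (327,215) with its top at 97.7 mm, and the short pin at (325,138) with its top at 78 mm. Now the grasp.

```bash
python3 gw.py '[470.7,-268.7,66]'; python3 -m inch '[[0.3,13,7,15,0],[0.3,1,1,30,0],[0.3,0,0,30,0],[0.3,0,0,20,0],[0.3,0,0,0,0]]' >/dev/null; python3 gw.py '[470.7,-268.7,66]'
```

```text
t 18.4 p [ 474.1 -251.2  178.4] yaw -70.9 F [-0.5  0.2 -0.2] w 87.2 j7 -2.35
tool delta [ 15.5   5.1 112.6]
t 19.02 p [ 467.4 -268.8   77.5] yaw -70.61 F [-0.3  0.9  0.3] w 57.2 j7 -2.27
tool delta [ 1.  -3.5 11.3]
```

```bash
python3 -m inch '[[0.3,1,-3,5,0],[0.3,0,-0.5,4,0],[0,0,0,2,0],[0,0,0,0,0]]' >/dev/null; python3 gw.py '[470.7,-268.7,66]'; python3 -m inch '[[-1,0,0,0,0],[-1,0,0,0,0],[-1,0,0,0,0],[-1,0,0,0,0]]' 25 >/dev/null; python3 gw.py '[470.7,-268.7,66]'
```

```text
t 19.52 p [ 472.5 -269.6   67.4] yaw -70.56 F [-0.4 -0.2 -0. ] w 46.3 j7 -2.27
tool delta [-1.4  1.4  1.4]
t 20.02 p [ 472.9 -269.8   68.2] yaw -70.56 F [-0.1  0.9 -0.1] w 17.1 j7 -2.27
tool delta [-1.8  1.6  2.2]
```

```bash
python3 -m inch '[[-1,0,0,-10,0],[-1,0,0,-15,0],[-1,0,0,-30,0],[-1,0,0,-40,0],[-1,0,0,-20,0]]' >/dev/null; python3 gw.py '[483,20,170]'
```

```text
t 20.65 p [ 475.4 -267.8  188.3] yaw -70.59 F [ 0.1 -0.7 -1.1] w 17.3 j7 -2.31
tool delta [-269.  -103.3   14.4]
```

```bash
python3 -m inch '[[-1,0,0,0,-0.18],[-1,0,0,0,-0.18],[-1,0,0,0,-0.18],[-1,0,0,0,-0.18],[-1,0,0,0,-0.18]]' >/dev/null;python3 -m inch '[[-1,0,0,0,-0.18],[-1,0,0,0,-0.18],[-1,0,0,0,-0.06],[-1,0,0,0,0]]' >/dev/null; python3 gw.py '[608.6,128,170]'
```

```text
t 21.77 p [ 478.2 -269.8  202.2] yaw 7.46 F [ 0.  -0.4 -1.4] w 17.3 j7 -0.96
tool delta [ 181.5 -377.9   22.9]
```

```bash
python3 -m inch '[[-1,22,-46,2,0.03],[-1,23,-46,2,0],[-1,23,-46,2,0],[-1,23,-46,2,0],[-1,23,-46,2,0]]' >/dev/null;python3 -m inch '[[-1,22,-46,2,0],[-1,15,-40,0,0],[-1,8,-15,0,0],[-1,0,0,0,0]]' >/dev/null; python3 go.py '[13,47,150]'
```

```text
t 22.9 L [  9.6   0.7 187.2] yaw 4.62 FL [-0.3 -1.3 -1.7] w 17.4
tool delta mm [  3.3 -47.1  36.2]
```

```bash
python3 -m inch '[[-1,2,-20,10,-0.01],[-1,1,-20,20,0],[-1,0,-4,15,0],[-1,0,0,0,0]]' >/dev/null; python3 go.py '[13,47,132]'; python3 - <<'E'
from h import *
im,P=snap("wrist","w6.png");np.savez("w6.npz",P=P,c=im["color"],K=im["K"],R=im["R"],t=im["t"])
E
```

```text
t 23.4 L [ 10.8  41.4 137.1] yaw 4.85 FL [ 0.5  0.1 -1.4] w 17.5
tool delta mm [ 2.2 -5.7  4.9]
```

View pics/w6.png

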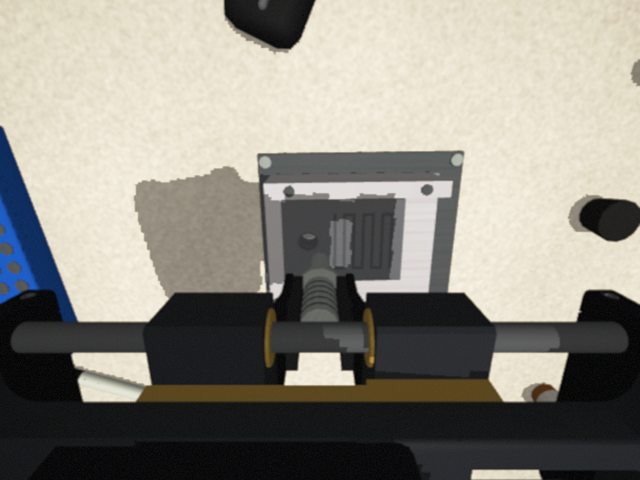

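The wrist view shows the pin tip at about (319,258), with the hole just ahead and to the left at (308,241). I measure the offset with both features in the same camera.

```bash
cat > rel.py <<'E'
from h import *
import sys
from scipy.optimize import least_squares
im,P=snap("wrist",sys.argv[1])
a=np.deg2rad(5.3);c,n=np.cos(a),np.sin(a)
s=ctrl.get_state();
def toL(p): d=(p[...,:2]-[.6,.08])*1e3;return np.stack([c*d[...,0]+n*d[...,1],-n*d[...,0]+c*d[...,1],p[...,2]*1e3],-1)
L=toL(P);T=toL(np.array(s["position"]));zt=T[2]
for lo,hi,r in((-52,-40,6),(-37,-36,13),(-38,-14,0)):
    if not r: continue
    m=(np.hypot(L[...,0]-T[0],L[...,1]-T[1])<20)&(L[...,2]>zt+lo)&(L[...,2]<zt+hi);q=L[m]
    if len(q)<15: print("few",lo,len(q));continue
    f=least_squares(lambda k:np.hypot(q[:,0]-k[0],q[:,1]-k[1])-r,[T[0]-0,T[1]],loss="soft_l1")
    print("r",r,len(q),"axis L",f.x.round(2),"cost",round(f.cost/len(q),2),"axis-TCP",(f.x-T[:2]).round(2))
# hole: dark pixels/ depth below plate
g=L[(abs(L[...,0]-13)<14)&(abs(L[...,1]-47)<14)&(L[...,2]>40)&(L[...,2]<57)]
v,u=np.mgrid[:480,:640];w=im["K"];
q=np.stack([(u-w[0,2])/w[0,0],(v-w[1,2])/w[1,1],np.ones_like(u)],-1)@im["R"];C=-im["R"].T@im["t"]
k=(.060-C[2])/q[...,2];S=toL(C+q*k[...,None])      # every pixel on plane z=60
m=(np.abs(S[...,0]-13)<14)&(np.abs(S[...,1]-47)<14)
h=m&(L[...,2]<57)&(im["range_z"]>0)
pts=S[h][:,:2].astype(np.float32);print("hole px",h.sum());print("hole circle",cv2.minEnclosingCircle(pts),"mean",pts.mean(0))
print("TCP",T.round(1))
E
python3 rel.py w7.png
```

```text
r 6 113 axis L [ 7.89 39.78] cost 0.02 axis-TCP [-4.15 -1.37]
few -37 5
hole px 238
hole circle ((14.402082443237305, 49.872310638427734), 9.065370559692383) mean [12.915931 47.779263]
TCP [ 12.   41.2 138.9]
```

```bash
sed -i 's/^im,P=snap.*/s=ctrl.get_state();im,P=snap("wrist",sys.argv[1])/; s/^s=ctrl.get_state();$//' rel.py; python3 -m inch '[[-1,0,-5,5,0],[-1,0,0,0,0],[-1,0,0,0,0]]' >/dev/null; python3 go.py; python3 rel.py w8.png; python3 go.py; python3 -c "
import cv2;i=cv2.imread('pics/w8.png');cv2.imwrite('pics/w8c.png',cv2.resize(i[180:330,240:440],None,fx=4,fy=4,interpolation=cv2.INTER_CUBIC))"
```

```text
t 23.88 L [ 13.2  45.  135.1] yaw 4.69 FL [ 0.1  0.2 -0.9] w 17.4
r 6 107 axis L [ 9.95 43.37] cost 0.02 axis-TCP [-3.26 -1.62]
few -37 9
hole px 232
hole circle ((12.595138549804688, 47.76335525512695), 6.941756248474121) mean [13.011643 47.773155]
TCP [ 13.2  45.  135.1]
t 23.93 L [ 13.1  45.1 135. ] yaw 4.7 FL [-0.2 -0.1 -0.9] w 16.8
```

View pics/w8c.png

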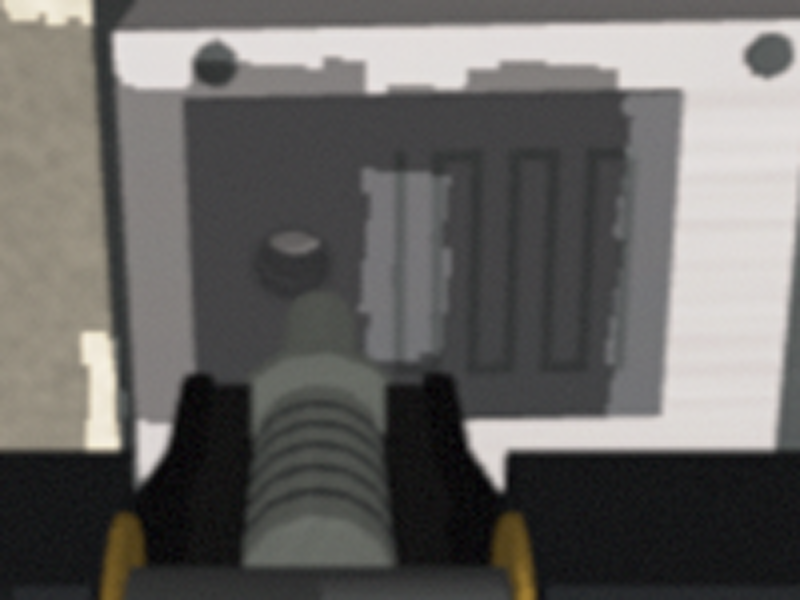

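The crop shows a clean hole at (292,262) and the shaft nose at (318,293). Before moving I cross-check the x offset from the nose silhouette.

```bash
python3 - <<'E'
from h import *
im=ctrl.get_image("wrist");c,n=np.cos(np.deg2rad(5.3)),np.sin(np.deg2rad(5.3))
def px(L):
    w=np.stack([.6+(c*L[:,0]-n*L[:,1])/1e3,.08+(n*L[:,0]+c*L[:,1])/1e3,L[:,2]/1e3],1)
    q=(w@im["R"].T+im["t"])@im["K"].T;return q[:,:2]/q[:,2:]
g=np.random.default_rng(0).normal(size=(20000,3));g/=np.linalg.norm(g,axis=1)[:,None]
for ax in((9.95,43.4),(11.5,44),(13,45)):
    for foot in(76.8,):
        p=px(np.array([*ax,foot+6])+6*g);print(ax,foot,"top row",p[:,1].min().round(1),"cols",p[:,0].min().round(1),p[:,0].max().round(1))
th=np.linspace(0,6.28,200)
p=px(np.c_[12.8+6.75*np.cos(th),47.8+6.75*np.sin(th),np.full(200,60)]);print("hole rows",p[:,1].min(),p[:,1].max(),"cols",p[:,0].min(),p[:,0].max())
E
```

```text
(9.95, 43.4) 76.8 top row 251.9 cols 310.9 328.6
(11.5, 44) 76.8 top row 249.7 cols 309.9 327.7
(13, 45) 76.8 top row 247.7 cols 308.4 326.2
hole rows 237.0796900466312 254.33129156619208 cols 303.8743929921347 322.14293474585827
```

Both methods agree, so I shift +3.1, +4.4 mm in the nest frame.

```bash
python3 go.py '[16.2,49.4,128]';python3 -m inch '[[-1,3,-4.3,5,-0.01],[-1,0,0,0,0],[-1,0,0,0,0]]' >/dev/null; python3 rel.py w9.png; python3 go.py '[16.2,49.4,124]'
```

```text
t 23.98 L [ 13.1  45.2 135. ] yaw 4.7 FL [-0.8 -0.3 -1.8] w 17.5
tool delta mm [ 3.1 -4.4  6.8]
r 6 109 axis L [13.11 48.04] cost 0.02 axis-TCP [-3.28 -1.6 ]
few -37 10
hole px 147
hole circle ((13.049643516540527, 47.92378616333008), 6.637584686279297) mean [15.090798 47.81015 ]
TCP [ 16.4  49.6 129.6]
t 24.4 L [ 16.3  49.8 129.5] yaw 5.33 FL [ 0.1 -0.5 -1. ] w 17.3
tool delta mm [-0.1  0.2  5.5]
```

Aligned within about 0.3 mm. Descending in small steps with force checks.

```bash
python3 -m inch '[[-1,-0.2,0.3,4,0],[-1,0,0,3,0],[-1,0,0,2,0]]' >/dev/null; python3 go.py '[16.2,49.5,112]'; python3 -m inch '[[-1,0,0,2,0],[-1,0,0,2,0]]' >/dev/null; python3 go.py '[16.2,49.5,112]'
```

```text
t 24.77 L [ 16.   49.1 120. ] yaw 5.31 FL [-0.2 -1.1 -1.6] w 17.5
tool delta mm [ 0.2 -0.6  8. ]
t 25.02 L [ 15.9  48.9 115.7] yaw 5.31 FL [ 0.2 -0.1 -1.6] w 17.5
tool delta mm [ 0.3 -0.7  3.7]
```

```bash
python3 -m inch '[[-1,0.1,-0.4,2,0],[-1,0,0,2,0]]' >/dev/null; python3 go.py '[16.2,49.5,76]'; python3 -m inch '[[-1,0,0,2,0],[-1,0,0,2,0],[-1,0,0,2,0]]' >/dev/null; python3 go.py '[16.2,49.5,76]'
```

```text
t 25.27 L [ 16.   49.3 111.4] yaw 5.31 FL [ 0.5  0.2 -0.9] w 17.3
tool delta mm [ 0.5 -1.  35.4]
t 25.65 L [ 15.9  49.1 105. ] yaw 5.31 FL [ 0.2  0.5 -0.4] w 17.0
tool delta mm [ 0.6 -1.  29. ]
```

```bash
python3 -m inch '[[-1,0,0,2,0],[-1,0,0,2,0],[-1,0,0,2,0]]' >/dev/null; python3 go.py '[16.2,49.5,76]'
```

```text
t 26.02 L [15.8 49.  98.6] yaw 5.31 FL [-0.2 -0.4 -0.6] w 16.9
tool delta mm [ 0.6 -1.  22.6]
```

```bash
python3 -m inch '[[-1,0.2,-0.2,2,0],[-1,0,0,2,0],[-1,0,0,2,0]]' >/dev/null; python3 go.py '[16,49.2,76]'; python3 -m inch '[[-1,0,0,2,0],[-1,0,0,2,0]]' >/dev/null; python3 go.py '[16,49.2,76]'
```

```text
t 26.4 L [15.8 49.1 92.2] yaw 5.31 FL [-0.2 -0.2 -0.6] w 17.1
tool delta mm [ 0.3 -0.5 16.1]
t 26.65 L [15.7 49.  87.8] yaw 5.31 FL [-0.4  0.5 -1.6] w 17.2
tool delta mm [ 0.4 -0.5 11.8]
```

```bash
python3 -m inch '[[-1,0,0,2,0],[-1,0,0,2,0]]' >/dev/null; python3 go.py '[16,49.2,76]'; python3 -m inch '[[-1,0,0,2,0]]' >/dev/null; python3 go.py '[16,49.2,76]'
```

```text
t 26.9 L [15.6 48.9 83.5] yaw 5.31 FL [-0.6 -0.2  0. ] w 17.4
tool delta mm [ 0.5 -0.5  7.5]
t 27.02 L [15.6 48.8 81.4] yaw 5.31 FL [-0.2  0.4 -1.2] w 17.5
tool delta mm [ 0.5 -0.5  5.4]
```

```bash
python3 -m inch '[[-1,0.2,-0.2,2,0],[-1,0,0,1.5,0],[-1,0,0,1,0]]' >/dev/null; python3 go.py; python3 -m inch '[[-1,0,0,0.7,0],[-1,0,0,0.7,0]]' >/dev/null; python3 go.py;python3 -m inch '[[-1,0,0,0.7,0],[-1,0,0,0.7,0]]' >/dev/null; python3 go.py
```

```text
t 27.4 L [15.6 48.8 76.5] yaw 5.31 FL [-1.3  0.6 -1.2] w 17.5
t 27.65 L [15.6 48.8 75. ] yaw 5.31 FL [-1.   0.4 -1.1] w 17.4
t 27.9 L [15.6 48.8 73.7] yaw 5.31 FL [-0.3 -0.6  0.7] w 17.0
```

```bash
python3 -m inch '[[-1,0,0,0.6,0]]' >/dev/null; python3 go.py; python3 -m inch '[[-1,0,0,0.6,0]]' >/dev/null; python3 go.py
```

```text
t 28.02 L [15.6 48.7 73.1] yaw 5.3 FL [-0.6  0.8 -0.1] w 17.3
t 28.15 L [15.6 48.7 72.6] yaw 5.3 FL [-2.5 -0.8  1.9] w 17.2
```

Contact is at the expected height. Release and lift away.

```bash
python3 -m inch '[[-0.5,0,0,0,0],[-0.3,0,0,0,0],[-0.2,0,0,0,0]]' >/dev/null; python3 go.py; python3 -m inch '[[0,0,0,-10,0],[0,0,0,-30,0],[0,0,0,-30,0],[0,-40,40,-10,0],[0,-30,30,0,0]]'>/dev/null; python3 -m inch '[[0,0,0,0,0],[0,0,0,0,0]]'>/dev/null; python3 go.py; python3 - <<'E'
from h import *
im,P=snap("wrist","f.png")
c,n=np.cos(np.deg2rad(5.3)),np.sin(np.deg2rad(5.3));d=(P[...,:2]-[.6,.08])*1e3;x=c*d[...,0]+n*d[...,1];y=-n*d[...,0]+c*d[...,1];z=P[...,2]*1e3
m=(np.hypot(x-13,y-47.8)<20)&(z>80)&(z<115)
print("pin top",np.percentile(z[m],[50,98]),np.median(x[m&(z>98)]),np.median(y[m&(z>98)]))
E
```

```text
t 28.52 L [16.7 48.9 73.1] yaw 5.31 FL [-0.1  1.2 -0.2] w 31.8
t 29.4 L [-51.8 -19.8 162.6] yaw 5.4 FL [0.2 1.1 0.4] w 43.3
pin top [100.49089898 102.08359662] 12.146994583327942 47.48717832770575
```

View pics/f.png

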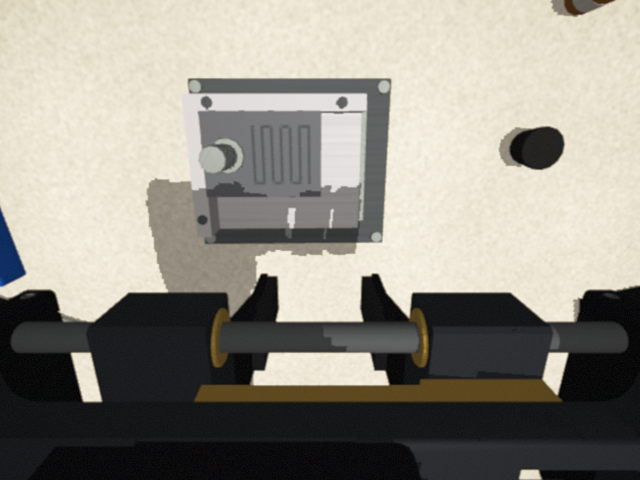

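The pin stands at (218,157) with its collar on the plate. Its top reads 102 mm, exactly the seated value, and the plate is still in the corner.

```bash
python3 -c "
from bench import ctrl
print(ctrl.close_job())"
```

```text
the job is handed in; nothing more can be done
None
```

I pushed the stack home and seated the long pin through all three plates. The job was handed in at about 29.5 s of the 72 s allowed.

- **Stack:** I pushed it against the far fence and then the left fence, twice each. The sideways readings reached about 6 to 10 N per push, and 13 N in all at most. The second round met both fences within 0.5 mm of the first.
- **Pin:** I took the longer pin and lined it up to about 0.3 mm in the wrist camera. It went down with no insertion force above noise, touched the top plate at about 2 N, and I let go.
- **Last checks:** The pin's top reads 102 mm, which is exactly the height for a collar resting on the top plate. The top plate still sits in the corner, the pin stands upright, and the gripper is clear. The vials, jar, short pin and marker were not touched, but I did not measure them again at the end.
- **Disagreement:** While pushing on the far fence, the wrist also read an upward 5 to 8 N that I could not explain. It stayed well under the 25 N limit.

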